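Slide the board carrier home and bolt it in the assembly jig

TASK

Without gripping or lifting anything, push the circuit-board carrier along the jig's rails with the fingertips until you feel it drop into its locating notches and it lies flat on the rails. Then push the steel keeper slide fully in over the carrier's edge, using its upright tab, and take the hand away. Leave the tools and parts lying around the jig where they are.

Things in the scene. Friction and masses are not known exactly. Their poses are not given: they have to be found in the camera images.
- jig: Fixed aluminium jig, base plate 360 x 140 x 8 mm; origin: centre of its underside, on the bench. +x: the way the carrier is pushed home, roughly to the robot's left (yaw 64 to 116 degrees); z up. Two rails along x, 340 mm long, at |y| 30 to 54, tops at z = 40 mm. Side guides, tops at z = 51.5 mm, leave the carrier 1.5 mm play a side. The keeper's block is on the -y side, away from the robot.
- home (a point): Point of the jig where the carrier's origin comes to rest: jig x = 70, y = 0, z = 40 mm. The notches are 20 mm long and 10 mm deep: in the inner half of each rail at jig x = 120 mm, in the outer half at x = 20 mm.
- carrier: Loose black plastic carrier with a green circuit board of black capacitors, 0.3 to 0.65 kg. Plate 140 (x) x 109 (y) x 10 mm; origin: centre of the plate's underside, axes as the jig's. It rides on four feet 7 mm high, origin at jig z = 47 mm, 100 to 160 mm short of home; at home (+-3 mm) all feet fall into notches: it drops 7 mm, its plate lies on the rails and slides no further.
- carrier_push (a point): Middle of the rear face (facing -x) of the carrier's upright push rim, 70 mm wide in y, 25 mm tall from the plate's underside; the point lies at carrier x = -70, y = 0, z = +17.5 mm. Nothing on the jig stands behind it. The capacitors are 22 mm, the rim 25 mm above the carrier's origin at their tops.
- keeper (a joint): Steel keeper slide at jig x = 70 mm. Value: m pushed in towards the jig's +y; 0 to 0.008 at the start (drawn back), 0.028 fully in, at a stop. Friction about 1.5 N, no spring: it stays where left. Its 24 mm wide, 8 mm thick tongue, underside at jig z = 52.5 mm, passes over the plate's edge only once the carrier has dropped, else it butts against the plate.
- keeper_tab (a point): Middle of the outer face (facing the jig's -y) of the keeper's upright steel tab, 24 mm wide in x, 12 mm thick in y, from jig z = 60.5 to 94 mm. The point is at jig x = 70, y = -106 mm plus the joint value, z = 80 mm. Push here towards the jig's +y. The block under it reaches to jig y = -118 mm, top at z = 51.5 mm (its guide strips 60.5 mm).
- screwdriver: Loose screwdriver lying on the bench on the robot's side of the jig, about 125 mm from the jig's centre line; to be left alone.
- jar: Loose screw jar, 52 mm wide, 65 mm tall, standing beyond the jig near its starting end; origin under its centre; to be left alone.
- profile: Loose offcut of yellow finned extrusion, 120 x 30 x 26 mm, lying past the jig's home end; origin under its centre; to be left alone.
- tray: Loose blue parts tray, 100 x 70 x 35 mm, on the bench behind the jig's starting end; origin under its centre; to be left alone.
Not all that is in view belongs to the job. What is meant by the carrier is not brown, red or white, and is the larger of those in its own colour.

How it is judged:
On the way, in this order (a step that is already met when the one before it is completed fails the run):
1. the carrier has dropped into its notches while the keeper is still drawn back (z of carrier in the frame of jig below 0.0425 m and x of carrier in the frame of jig between 0.064 and 0.076 m and value of joint keeper below 0.014 m), for 0.2 s.
2. the keeper is pushed in over the carrier's edge (z of carrier in the frame of jig below 0.0425 m and x of carrier in the frame of jig between 0.064 and 0.076 m and value of joint keeper above 0.023 m), for 0.2 s.
At the end, for the whole second after the job is handed in: The carrier rests in its notches (origin 40 mm above the jig's underside, under 42.5 mm; within 6 mm of jig x = 70 mm; level within 0.03 rad, still), and the keeper is in by more than 23 of its 28 mm (all of step 2 and angle between the z axis of carrier and the z axis of jig, either way round below 0.03 rad and linear speed of carrier below 0.01 m/s); the robot touches nothing.
It fails at once if the carrier is lifted off the rails (more than 10 mm above its riding height) or tipped by more than 0.2 rad (z of carrier in the frame of jig above 0.057 m or angle between carrier's own z axis and vertical above 0.2 rad).
It fails at once if a bystander is shifted by more than 20 mm (distance of any of screwdriver, jar, profile, tray from where it was at the start of the episode above 0.02 m).
It also fails if it takes over 43 s, if anything falls off the work surface, if the arm or the gripper's body presses on something with over 40 N, if the wrist force passes 120 N, or if a joint passes its speed limit or range.

ROBOT

A 6-joint arm with a two-finger parallel gripper is mounted at the origin on the work surface. World frame = base frame: x ahead of the robot, y to its left, z up, the work surface at z = 0. Lengths are in m, angles in rad, forces in N, time in s.
With the tool pointing down it reaches from about 0.3 to 1 m from the base axis. Payload 5.1 kg.
Tool frame: the origin (TCP) lies midway between the tips of the shut fingers; the grasp point (between the pads) lies 19 mm behind it; z points along the fingers, y is the line along which they close (so a half turn about z gives the same grasp; the last joint's range is limited). The gripper opens to 95 mm and grips with 3 to 60 N. Pads are 20 mm wide; open, the fingers measure 119 mm over their backs; the gripper's body (75 mm by 180 mm) begins 59 mm behind the grasp point.
Start: joints at [-1.347, 0.124, 1.65, -0, 1.367, -0.083], TCP at [0.196, -0.62, 0.215] pointing down, gripper open.
Joint ranges: [-2.61, 2.61], [-1.02, 2.33], [0.03, 2.71], [-1.35, 4.49], [0.32, 2.68], [-2.91, 2.91]. Speed limits (rad/s): [2.57, 2.57, 3.14, 3.14, 3.14, 3.14].

INTERFACE

Orientations are given as a 3x3 rotation matrix whose columns are the frame's x, y, z axes.
In Python, from plant import * gives the robot as it stands.
- The arm moves only by the shell command python3 -m handwheel 'ROWS' [OPENING] [FORCE]. ROWS is 1 to 5 rows, parted by semicolons, with the numbers parted by commas; each row has 6 numbers: dx, dy, dz in shares of the most that a row can go, 1 being 50 mm, then a rotation vector rx, ry, rz in fractions of the full range, 1 being 2 pi rad; each row shifts and turns the commanded pose from where the row before left it, along the tool's axes as they then stand; what a row does not reach is not made up. A row lasts 1/10 s, in which the tool goes at most 0.05 m and 0.15 rad, less where a joint would pass 70% of its speed; a pose out of reach is approached as far as the arm can. OPENING is the finger opening in m, set as the command begins (- or left out keeps the last). The fingers move at their own pace and stop on an object; FORCE is the grip in N (left out, the last holds). Time passes only in rows, so rows that do not move let the fingers close. It prints the time, the measured TCP pose, the force, the opening and the grip force at its end. No shift or turn number may pass 1 either way. Input that does not fit is refused with a message, and nothing moves.
- read_state(): the state, without advancing time (a new reading comes with each control period).
- grab_frame(name): name is "scene" or "top"; returns the picture (384x512x3 uint8, red, green, blue); there is no depth.
- get_calibration(name): a dict with "fx", "fy", "cx", "cy" (pixels), "dist_coeffs" ([k1, k2, p1, p2, k3] as OpenCV has them; the pictures are not rectified), "T" (4x4, takes a point from camera to world coordinates). Camera axes: x right, y up, looking along -z (the intrinsics and any distortion apply to the point x, -y, -z); pixel columns grow to the right and rows downward; lengths in m; the calibration is good to about 2 mm. A picture is of the moment at which its call begins. get_calibration takes no time and is no camera call.
- hand_in(): hands the job in; it is judged then, once.
The state is a dict: "time_s": time; "q": joint angles; "dq": joint speeds; "tau": joint torques, N m; "eef_pos": TCP position; "ee_rot": TCP orientation; "ft_force": force on the tool from outside, world axes, zero at the start; "wrist_torque": the same for the moment, N m; "finger_gap": finger opening in m; "grip_force": force on a finger pad.
Only numpy, scipy, OpenCV 4.12 (cv2) and the standard library are available. Lean on these libraries where they do the work, as an engineer would, in place of code of your own. Each camera call takes 0.05 s, during which the arm holds its last target. There are 200 camera calls.

## Working session

There is one attempt and no reset: what is moved stays moved. The work goes in short steps, Python scripts to look and compute and a shell command to move; the robot and the scene stay as the last step left them, time stands still between calls to the robot, and variables do not carry over. Pictures are saved under pics/ and viewed, at most 10 in all, crops included, and the job is handed in when it is done.

```bash
ls; mkdir -p pics; python3 - <<'E'
from plant import *
import cv2
for n in("scene","top"):
    cv2.imwrite(f"pics/{n}0.png",grab_frame(n)[:,:,::-1]); c=get_calibration(n); print(n,c)
s=read_state();print(s["time_s"],s["eef_pos"],s["ee_rot"],s["finger_gap"])
E
```

```text
pics
scene {'fx': 453.57994435042866, 'fy': 453.57994435042866, 'cx': 255.3590440040296, 'cy': 195.46903114912953, 'dist_coeffs': array([0.02098633, 0.        , 0.        , 0.        , 0.        ]), 'T': array([[ 1.21293646e-01, -5.18477442e-01,  8.46444915e-01,
         1.50717370e+00],
       [ 9.92616629e-01,  6.35985142e-02, -1.03283383e-01,
        -1.78899650e-01],
       [-2.82534460e-04,  8.52722916e-01,  5.22363426e-01,
         7.10118544e-01],
       [ 0.00000000e+00,  0.00000000e+00,  0.00000000e+00,
         1.00000000e+00]])}
top {'fx': 437.20290533906325, 'fy': 437.20290533906325, 'cx': 262.92880473680685, 'cy': 190.01094530776467, 'dist_coeffs': array([0.04730863, 0.        , 0.        , 0.        , 0.        ]), 'T': array([[ 0.02864251,  0.97981021, -0.19786753,  0.23058042],
       [-0.99943372,  0.03156837,  0.01164778, -0.03763009],
       [ 0.01765897,  0.19742186,  0.98015956,  1.45911814],
       [ 0.        ,  0.        ,  0.        ,  1.        ]])}
0.1 [ 0.19614598 -0.61909127  0.2135089 ] [[ 9.53300923e-01  3.02021806e-01 -4.23542940e-04]
 [ 3.02022068e-01 -9.53299199e-01  1.81866037e-03]
 [ 1.45511944e-04 -1.86164993e-03 -9.99998257e-01]] 0.09519243525967899
```

View pics/top0.png

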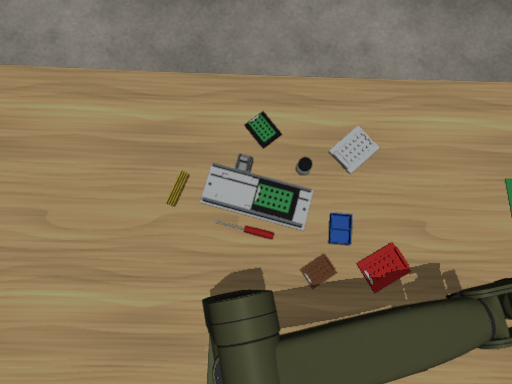

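View pics/scene0.png

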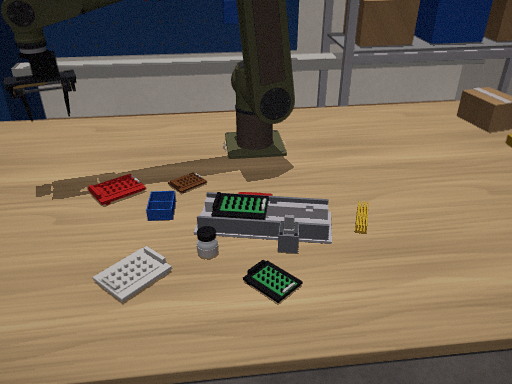

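Top view: candidates for the carrier are black/green on the jig (275,198), a smaller black/green one (263,129), red (384,267), white (354,150) and brown (319,270). I choose (275,198): it is black, the larger one, and sits on the rails. The tray is at (340,229), the jar at (304,165), the profile at (178,188), the screwdriver at (258,231) and the keeper tab at (244,162). I'll check this in a close crop.

```bash
cat > h.py <<'E'
import numpy as np, cv2
from plant import *
def ray(n,uv):
    c=get_calibration(n);K=np.array([[c["fx"],0,c["cx"]],[0,c["fy"],c["cy"]],[0,0,1]])
    p=cv2.undistortPoints(np.array([[uv]],float),K,c["dist_coeffs"])[0,0]
    T=c["T"];return T[:3,3],T[:3,:3]@np.array([p[0],-p[1],-1.])
def plane(n,uv,z):
    o,d=ray(n,uv);return o+d*(z-o[2])/d[2]
def pix(n,P):
    c=get_calibration(n);K=np.array([[c["fx"],0,c["cx"]],[0,c["fy"],c["cy"]],[0,0,1]])
    T=c["T"];q=(np.array(P,float)-T[:3,3])@T[:3,:3];q=q*[1,-1,-1]
    return cv2.projectPoints(q.reshape(1,1,3),np.zeros(3),np.zeros(3),K,c["dist_coeffs"])[0].ravel()
def tri(a,b):
    (o1,d1),(o2,d2)=ray("top",a),ray("scene",b)
    s=np.linalg.lstsq(np.stack([d1,-d2],1),o2-o1,rcond=None)[0]
    p,q=o1+s[0]*d1,o2+s[1]*d2;return (p+q)/2,np.linalg.norm(p-q)
def crop(n,f,x,y,w,h,k):
    cv2.imwrite(f"pics/{f}.png",cv2.resize(grab_frame(n)[y:y+h,x:x+w,::-1],None,fx=k,fy=k,interpolation=cv2.INTER_CUBIC))
E
python3 - <<'E'
from h import *
crop("top","topc",190,145,133,95,6); crop("scene","scenec",185,180,160,85,5)
for n,b in(("top",(235,170,320,230)),("scene",(190,180,290,230))):
    im=grab_frame(n).astype(int); m=((im[...,1]>im[...,0]+40)&(im[...,1]>im[...,2]+40)).astype(np.uint8)
    k=np.zeros_like(m);k[b[1]:b[3],b[0]:b[2]]=m[b[1]:b[3],b[0]:b[2]]
    k=cv2.morphologyEx(k,cv2.MORPH_CLOSE,np.ones((7,7)))
    r=cv2.minAreaRect(cv2.findNonZero(k)); print(n,r,cv2.boxPoints(r).tolist())
    if n=="top":
        B=np.array([plane(n,p,.047+.012)[:2] for p in cv2.boxPoints(r)]);print(B,B.mean(0),np.linalg.norm(np.diff(B,axis=0),axis=1))
E
```

```text
top ((272.99615478515625, 197.68075561523438), (34.90690231323242, 20.96168327331543), 15.255118370056152) [[253.40000915527344, 203.1999969482422], [258.9153747558594, 182.97691345214844], [292.59228515625, 192.16151428222656], [287.0769348144531, 212.3845977783203]]
[[ 0.46857564 -0.02459955]
 [ 0.53630842 -0.04044632]
 [ 0.50918293 -0.15135906]
 [ 0.44191227 -0.13450624]] [ 0.48899482 -0.0877278 ] [0.06956184 0.11418156 0.06934955]
scene ((242.70037841796875, 204.19400024414062), (44.7360954284668, 14.33732795715332), 3.468229293823242) [[219.93963623046875, 209.9963836669922], [220.80697631835938, 195.68531799316406], [265.46112060546875, 198.39161682128906], [264.5937805175781, 212.7026824951172]]
```

View pics/topc.png

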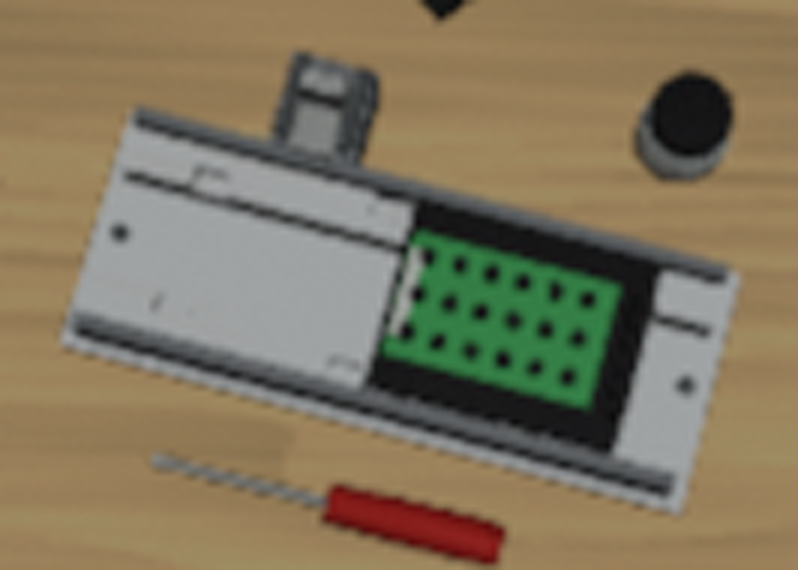

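View pics/scenec.png

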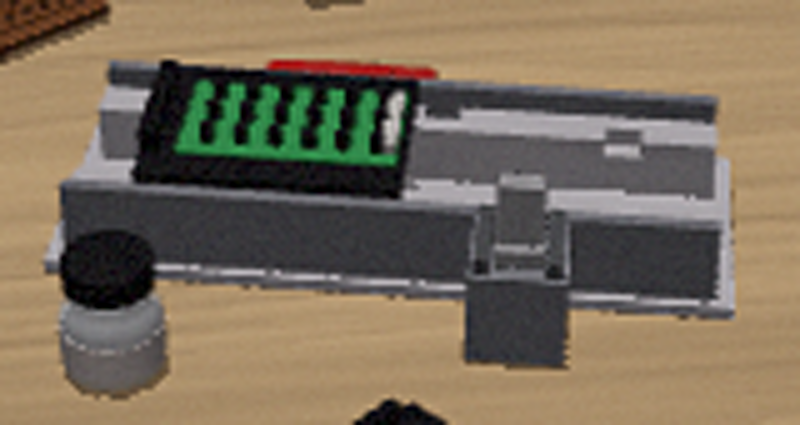

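The crops confirm the choice: the black carrier with the green board is on the jig, its +x front edge at about (254,188) and its rim end at about (296,210) in the top view. The tab is at about (243,159) in top and (289,218) in scene, with the tongue clear of the carrier.

```bash
cat > m.py <<'E'
from h import *
t=lambda x,y,z:plane("top",(190+(x+.5)/6-.5,145+(y+.5)/6-.5),z)[:2]
s=lambda x,y,z:plane("scene",(185+(x+.5)/5-.5,180+(y+.5)/5-.5),z)[:2]
# robot-side base corners (z .008): home end, start end
a,b=t(62,345,.008),t(680,513,.008)
# far-side base corners in scene
c,d=s(733,313,.008),s(47,268,.008)
print(a,b,c,d,[np.linalg.norm(v) for v in(a-b,c-d,a-c,b-d)])
for v in(a-b,c-d):print(np.degrees(np.arctan2(v[1],v[0])))
g=[t(75,320,.0515),t(672,490,.0515),t(727,272,.0515),t(137,115,.0515)]
print(g,np.mean(g,0),np.linalg.norm(g[0]-g[1]),np.linalg.norm(g[2]-g[3]))
for v in(g[0]-g[1],g[3]-g[2]):print(np.degrees(np.arctan2(v[1],v[0])))
print("mean",np.mean([a,b,c,d],0))
p=[t(415,200,.057),t(368,388,.057),t(612,452,.057),t(660,270,.057)];print("carrier",p,np.mean(p,0))
E
cat >> m.py <<'E'
print("tab",tri((190+322/6,145+75/6),(185+523/5,180+180/5)))
E
python3 m.py
```

```text
[0.47540644 0.15530318] [ 0.3918365  -0.19179129] [0.61794435 0.1232299 ] [ 0.53695719 -0.22175875] [np.float64(0.3570133142487468), np.float64(0.35436716596191586), np.float64(0.1461018544608383), np.float64(0.14818253561296055)]
76.46255941494674
76.78885566079273
[array([0.48205538, 0.14327656]), array([ 0.39927575, -0.18273427]), array([ 0.52012296, -0.21160202]), array([0.59812221, 0.11559103])] [ 0.49989408 -0.03386717] 0.3363562533853849 0.33636166681573715
75.75273631420797
76.59156948655577
mean [ 0.50553612 -0.03375424]
carrier [array([ 0.55375442, -0.03938808]), array([ 0.44879228, -0.01719471]), array([ 0.41811941, -0.14963258]), array([ 0.51892648, -0.17430491])] [ 0.48489815 -0.09513007]
tab (array([0.61176393, 0.01270856, 0.09294243]), np.float64(0.002541468463519807))
```

Units first: shifts go in shares of 50 mm and turns go in shares of 2 pi rad. So -0.147 rad is -0.0234.

```bash
python3 -m handwheel '0,0,0,0,0,-0.0234;0,0,0,0,0,-0.0234;0,0,0,0,0,-0.0234;0,0,0,0,0,-0.0234;0,0,0,0,0,-0.0234' 0 40; python3 -m handwheel '0,0,0,0,0,-0.0234;0,0,0,0,0,-0.0232;0,0,0,0,0,0'
cat > g.py <<'E'
import sys
from h import *
C=np.array([.502,-.034]);Y=np.radians(76.5)
ex=np.array([np.cos(Y),np.sin(Y)]);ey=np.array([-ex[1],ex[0]])
def tool(gx,gy,z):
    s=read_state();w=np.r_[C+gx*ex+gy*ey,z];R=np.array(s["ee_rot"]);p=np.array(s["eef_pos"])
    r=p[:2]-C;print("jig",np.round([r@ex,r@ey,p[2]],4),"yaw",np.degrees(np.arctan2(R[1,0],R[0,0])),"go",np.round(R.T@(w-p),4),"F",np.round(s["ft_force"],1),"t",s["time_s"],s["finger_gap"])
if __name__=="__main__": tool(*map(float,sys.argv[1:4]))
E
python3 g.py -.215 0 .2
python3 -c "
from h import *
print(plane('top',(340,229),.02),pix('top',(.453,-.238,.052)))"
```

```text
time_s: 0.8
eef_pos: [0.1963, -0.6196, 0.2146]
ee_rot: [[0.499, 0.866, -0.0], [0.866, -0.499, 0.0], [0.0, -0.0, -1.0]]
ft_force: [0.7, -0.6, -0.2]
finger_gap: 0.0606
grip_force: 0.0
time_s: 1.1
eef_pos: [0.1962, -0.6196, 0.2145]
ee_rot: [[0.234, 0.972, -0.0], [0.972, -0.234, 0.0], [0.0, -0.0, -1.0]]
ft_force: [-0.1, -0.6, -0.1]
finger_gap: 0.0365
grip_force: 0.0
jig [-0.6408  0.1606  0.2145] yaw 76.46027129989164 go [0.4259 0.1603 0.0146] F [-0.1 -0.6 -0.1] t 1.1 0.03646086999614075
[ 0.39797156 -0.31299854  0.02      ] [318.72749778 210.3292689 ]
```

Scaled: 0.0466 m is 0.932, 0.016 m is 0.32.

```bash
python3 -m handwheel '0.932,0.32,0,0,0,0;0.932,0.32,0,0,0,0;0.932,0.32,0,0,0,0;0.932,0.32,0,0,0,0;0.932,0.32,0,0,0,0' >/dev/null;  python3 -m handwheel '0.932,0.32,0,0,0,0;0.932,0.32,0,0,0,0;0.932,0.32,0,0,0,0;0.8,0.32,0.4,0,0,0;0.8,0.3,0.4,0,0,0' >/dev/null;python3 -m handwheel '0,0,0,0,0,0;0,0,0,0,0,0'; python3 g.py -.175 0 .054
```

```text
time_s: 2.3
eef_pos: [0.4568, -0.2157, 0.1742]
ee_rot: [[0.234, 0.972, -0.001], [0.972, -0.234, 0.0], [-0.0, -0.001, -1.0]]
ft_force: [0.1, -0.3, -0.1]
finger_gap: 0.0002
grip_force: 0.0
jig [-0.1872  0.0016  0.1742] yaw 76.48444132779089 go [0.0122 0.0017 0.1202] F [ 0.1 -0.3 -0.1] t 2.3 0.00016852200583147576
```

Scaled: 0.04 m is 0.8, 0.025 m is 0.5.

```bash
python3 -m handwheel '0,0.04,0.8,0,0,0;0,0,0.8,0,0,0;0,0,0.5,0,0,0;0,0,0.3,0,0,0;0,0,0,0,0,0'; python3 - <<'E'
from h import *
crop("scene","s1",165,150,200,120,4)
E
python3 g.py -.145 0 .054
```

```text
time_s: 2.8
eef_pos: [0.4573, -0.2174, 0.0532]
ee_rot: [[0.236, 0.972, -0.003], [0.972, -0.236, 0.002], [0.001, -0.003, -1.0]]
ft_force: [-1.1, -0.4, 0.1]
finger_gap: 0.0008
grip_force: 0.0
jig [-0.189  -0.0007  0.0549] yaw 76.35373138563196 go [ 0.044  -0.0008  0.0009] F [-1.  -0.6  0.2] t 2.85 0.00032352579678655857
```

View pics/s1.png

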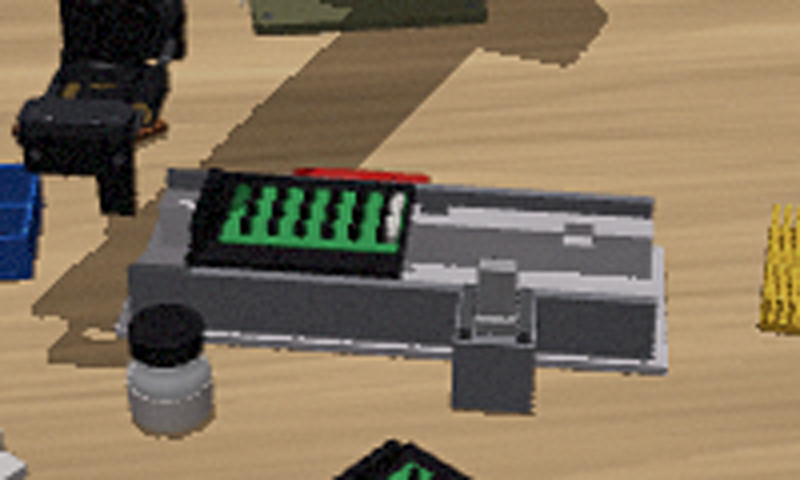

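Fingertips at crop (118,210), behind the rim and clear of the tray and jar. Approaching and pushing.

Scaled: 0.015 m is 0.3, 0.01 m is 0.2.

```bash
python3 -m handwheel '0.3,0,0,0,0,0;0.2,0,0,0,0,0;0.16,0,0,0,0,0;0.12,0,0,0,0,0;0.12,0,0,0,0,0' >/dev/null; python3 g.py 0 0 .054; python3 -m handwheel '0.12,0,0,0,0,0;0.12,0,0,0,0,0;0.12,0,0,0,0,0;0.12,0,0,0,0,0;0.12,0,0,0,0,0'>/dev/null; python3 g.py 0 0 .054;  python3 -m handwheel '0.12,0,0,0,0,0;0.12,0,0,0,0,0;0.12,0,0,0,0,0;0.12,0,0,0,0,0;0.12,0,0,0,0,0'>/dev/null; python3 g.py 0 0 .054
```

```text
jig [-0.1426 -0.001   0.0552] yaw 76.54161794695683 go [ 0.1426 -0.0009  0.0011] F [-0.6 -2.4  0.8] t 3.35 0.0005457393305681945
jig [-0.1131 -0.0011  0.0552] yaw 76.47575024908937 go [ 0.1131 -0.0012  0.0011] F [-1.3 -4.7  2.7] t 3.85 0.00011558197521638764
jig [-0.083  -0.0011  0.0552] yaw 76.48361501481209 go [ 0.083  -0.0011  0.0011] F [-1.4 -5.6  4.8] t 4.35 0.0002949041354709486
```

Scaled: 0.006 m is 0.12.

```bash
python3 -m handwheel '0.12,0,0,0,0,0;0.12,0,0,0,0,0;0.12,0,0,0,0,0;0.12,0,0,0,0,0;0.12,0,0,0,0,0' >/dev/null; python3 g.py 0 0 .054; python3 -m handwheel '0.1,0,0,0,0,0;0.1,0,0,0,0,0;0.1,0,0,0,0,0;0.1,0,0,0,0,0'>/dev/null; python3 g.py 0 0 .054
```

```text
jig [-0.053  -0.0009  0.0551] yaw 76.48035581774118 go [ 0.053  -0.001   0.0011] F [-0.7 -4.5  4.3] t 4.85 0.00039708725050270356
jig [-0.0328 -0.0006  0.0547] yaw 76.47898739996803 go [ 0.0328 -0.0006  0.0007] F [-0.5 -4.2  4.3] t 5.25 0.0006325053732233559
```

Scaled: 0.003 m is 0.06, 0.002 m is 0.04.

```bash
python3 -m handwheel '0.06,0,0,0,0,0;0.06,0,0,0,0,0;0.04,0,0,0,0,0;0.04,0,0,0,0,0;0.04,0,0,0,0,0' >/dev/null; python3 g.py 0 0 .054; for i in 1; do python3 -m handwheel '0.04,0,0,0,0,0;0.04,0,0,0,0,0'>/dev/null; python3 g.py 0 0 .054; done;  python3 -m handwheel '0.04,0,0,0,0,0;0.04,0,0,0,0,0'>/dev/null; python3 g.py 0 0 .054
```

```text
jig [-0.021  -0.0006  0.0546] yaw 76.46851273016657 go [ 0.021  -0.0006  0.0006] F [-0.5 -4.8  4.8] t 5.75 0.0006816280330355724
jig [-0.017  -0.0006  0.0546] yaw 76.47025691856166 go [ 0.017  -0.0006  0.0006] F [-1.2 -4.   3.2] t 5.95 0.0004629239827167677
jig [-0.0124 -0.0002  0.0541] yaw 76.44601118213099 go [ 0.0124 -0.0002  0.0002] F [-0.5 -1.7  2.7] t 6.15 0.00047497383088574086
```

Scaled: 0.001 m is 0.02.

```bash
python3 -m handwheel '0.02,0,0,0,0,0;0.02,0,0,0,0,0' >/dev/null; python3 g.py 0 0 .054;  python3 -m handwheel '0.02,0,0,0,0,0;0.02,0,0,0,0,0'>/dev/null; python3 g.py 0 0 .054; python3 - <<'E'
from h import *
crop("scene","s2",185,165,160,90,5)
E
```

```text
jig [-0.0108 -0.0002  0.0542] yaw 76.48388649076188 go [ 0.0108 -0.0002  0.0002] F [-0.4 -2.6  1.2] t 6.35 0.00043070590287501263
jig [-0.0088 -0.0002  0.0542] yaw 76.4720655158229 go [ 0.0088 -0.0002  0.0002] F [-1.1 -2.2  0.1] t 6.55 0.0005546247307227137
```

View pics/s2.png

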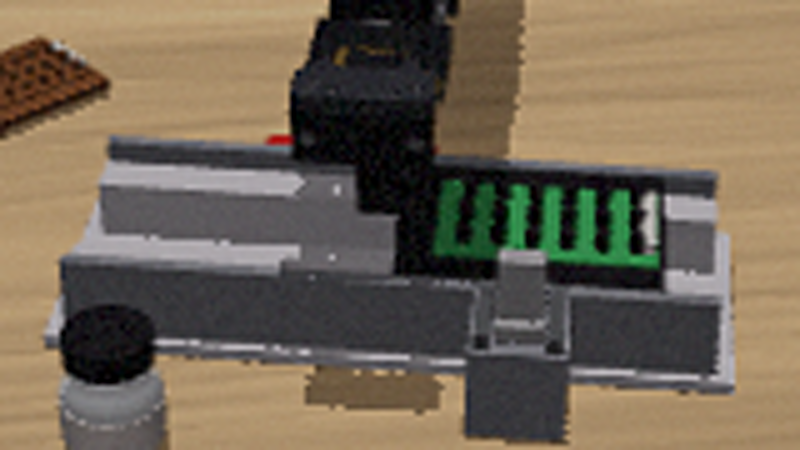

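The carrier is nearly home: its front edge is at crop (665,285), and I can't tell from this view whether it has dropped. I'll keep nudging and watch the force.

Scaled: 0.001 m is 0.02.

```bash
python3 -m handwheel '0.02,0,0,0,0,0;0,0,0,0,0,0' >/dev/null; python3 g.py 0 0 .054;  python3 -m handwheel '0.02,0,0,0,0,0;0,0,0,0,0,0'>/dev/null; python3 g.py 0 0 .054;  python3 -m handwheel '0.02,0,0,0,0,0;0,0,0,0,0,0'>/dev/null; python3 g.py 0 0 .054
```

```text
jig [-0.0078 -0.0003  0.0543] yaw 76.47499385732733 go [ 0.0078 -0.0003  0.0003] F [-0.7  0.1 -1.4] t 6.8 0.0005043461600006785
jig [-0.0076 -0.0003  0.0544] yaw 76.49840226807068 go [ 0.0076 -0.0003  0.0004] F [-2.  -3.6 -0.8] t 7.0 0.0005005262809848333
jig [-0.0075 -0.0003  0.0544] yaw 76.52147216578979 go [ 0.0075 -0.0003  0.0004] F [-3.1 -7.6 -0.5] t 7.2 0.000288187145774601
```

Motion stopped at TCP jig x = -7.5 mm while the force rose, so the carrier is seated. I'll back off, lift clear and look.

Scaled: -0.04 m is -0.8, -0.02 m is -0.4.

```bash
python3 -m handwheel '-0.2,0,0,0,0,0;-0.4,0,0,0,0,0;0,0,-0.8,0,0,0;0,0,-0.8,0,0,0;0,0,-0.8,0,0,0' >/dev/null; python3 -m handwheel '0.6,0.8,0,0,0,0;0.6,0.8,0,0,0,0;0.6,0.8,0,0,0,0;0.36,0.6,0,0,0,0;0,0,0,0,0,0' >/dev/null; python3 g.py .07 -.145 .074;python3 - <<'E'
from h import *
crop("scene","s3",185,165,160,90,5)
crop("top","t3",190,145,133,95,6)
E
```

```text
jig [ 0.0742 -0.1533  0.1741] yaw 76.57889705746256 go [-0.0044 -0.0084  0.1   ] F [-0.4 -0.3 -0.4] t 8.2 0.00017773131131095627
```

View pics/s3.png

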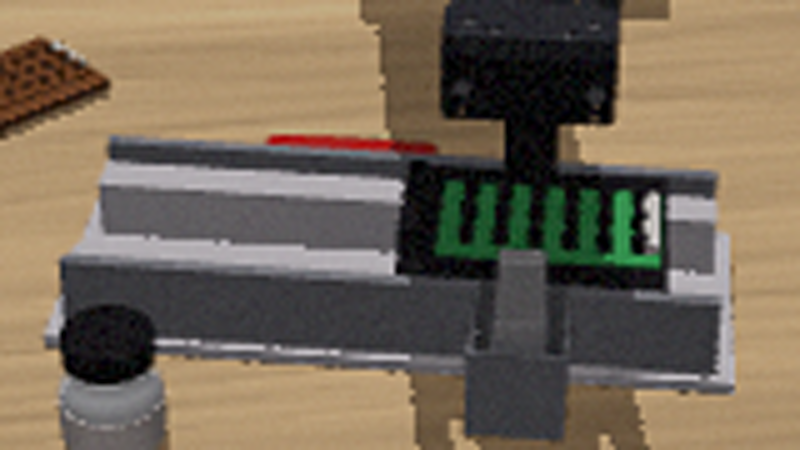

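View pics/t3.png

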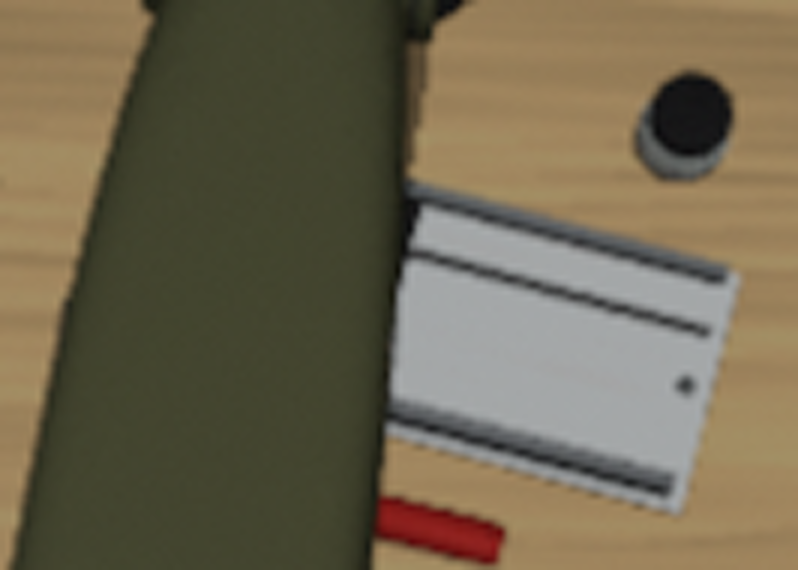

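```bash
python3 - <<'E'
from h import *; from g import ex
im=grab_frame("scene").astype(int); m=((im[...,1]>im[...,0]+30)&(im[...,1]>im[...,2]+30)).astype(np.uint8)
k=np.zeros_like(m);k[190:225,255:330]=m[190:225,255:330]
k=cv2.morphologyEx(k,cv2.MORPH_CLOSE,np.ones((7,7)))
r=cv2.minAreaRect(cv2.findNonZero(k));B=cv2.boxPoints(r);print(r,B.tolist())
# start corners (far side bottom, front): compare
for uv in((219.94,210.0),(264.59,212.7)):
    for d in(.130,.135,.140):
        P=plane("scene",uv,.059)
        print(d,[pix("scene",P+np.r_[ex*d,dz]).round(1) for dz in(0,-.007)])
from g import C,ey
print(pix("scene",np.r_[C+ex*.074+ey*-.153,.174]))
E
```

```text
((294.365966796875, 209.4615936279297), (44.221885681152344, 14.79104232788086), 3.4682295322418213) [[271.84814453125, 215.50596618652344], [272.742919921875, 200.7420196533203], [316.8837890625, 203.41722106933594], [315.989013671875, 218.18116760253906]]
0.13 [array([269.6, 213.1]), array([269.5, 215.4])]
0.135 [array([271.5, 213.3]), array([271.4, 215.5])]
0.14 [array([273.4, 213.4]), array([273.4, 215.6])]
0.13 [array([315.2, 215.9]), array([315. , 218.2])]
0.135 [array([317.1, 216. ]), array([316.9, 218.3])]
0.14 [array([319.1, 216.2]), array([318.9, 218.4])]
[290.50311845 200.222189  ]
```

Both far board corners match the dropped height (rows 215.5 and 218.2; riding would give 213.3 and 216.0). The carrier is seated flat. Now the keeper.

Scaled: 0.04 m is 0.8, -0.004 m is -0.08.

```bash
python3 -m handwheel '-0.08,-0.08,0.8,0,0,0;0,0,0.8,0,0,0;0,0,0.3,0,0,0;0,0,0.1,0,0,0;0,0,0,0,0,0' >/dev/null; python3 g.py .07 -.12 .074; python3 -m handwheel '0,-0.12,0,0,0,0;0,-0.12,0,0,0,0;0,-0.1,0,0,0,0;0,-0.1,0,0,0,0;0,-0.1,0,0,0,0' >/dev/null;python3 g.py .07 -.090 .074
```

```text
jig [ 0.0676 -0.1467  0.0754] yaw 76.45077095146105 go [ 0.0024 -0.0267  0.0014] F [0.3 0.  0.2] t 8.85 4.879641201993053e-05
jig [ 0.068  -0.1194  0.0751] yaw 76.48484670479353 go [ 0.002  -0.0294  0.0011] F [-0.7 -0.6 -0.3] t 9.35 0.0004192609164106557
```

Scaled: -0.004 m is -0.08, -0.003 m is -0.06.

```bash
python3 -m handwheel '0,-0.08,0,0,0,0;0,-0.08,0,0,0,0;0,-0.08,0,0,0,0;0,-0.08,0,0,0,0;0,-0.06,0,0,0,0' >/dev/null; python3 g.py .07 -.09 .074; python3 -m handwheel '0,-0.06,0,0,0,0;0,-0.04,0,0,0,0;0,-0.02,0,0,0,0' >/dev/null;python3 g.py .07 -.090 .074;python3 -m handwheel '0,-0.02,0,0,0,0;0,-0.02,0,0,0,0;0,-0.02,0,0,0,0' >/dev/null;python3 g.py .07 -.090 .074
```

```text
jig [ 0.0679 -0.1007  0.0747] yaw 76.47634730439393 go [ 0.0021 -0.0107  0.0007] F [ 1.5 -0.2 -0.9] t 9.85 0.00040952932625374245
jig [ 0.0679 -0.0946  0.0747] yaw 76.4794411761706 go [ 0.0021 -0.0046  0.0007] F [ 0.7 -0.2 -0.5] t 10.15 0.000572937033547859
jig [ 0.0679 -0.0917  0.0747] yaw 76.47555052542863 go [ 0.0021 -0.0017  0.0007] F [ 1.7 -0.  -0.2] t 10.45 0.00033413465558148
```

Scaled: -0.001 m is -0.02.

```bash
python3 -m handwheel '0,-0.02,0,0,0,0;0,-0.02,0,0,0,0;0,-0.02,0,0,0,0' >/dev/null; python3 g.py .07 -.09 .074; python3 -m handwheel '0,-0.02,0,0,0,0;0,-0.02,0,0,0,0' >/dev/null;python3 g.py .07 -.090 .074;python3 -m handwheel '0,-0.02,0,0,0,0;0,0,0,0,0,0' >/dev/null;python3 g.py .07 -.090 .074
```

```text
jig [ 0.0679 -0.0886  0.0747] yaw 76.48117480791096 go [0.0021 0.0014 0.0007] F [ 1.4  0.5 -0.9] t 10.75 0.000596343107107148
jig [ 0.0679 -0.0867  0.0747] yaw 76.477553783903 go [0.0021 0.0033 0.0007] F [ 3.6 -0.1 -1. ] t 10.95 0.0005608285282385333
jig [ 0.0679 -0.0867  0.0748] yaw 76.47784045533179 go [0.0021 0.0033 0.0008] F [ 4.9 -0.2 -3.4] t 11.15 0.0008726120254658285
```

Scaled: -0.001 m is -0.02.

```bash
python3 -m handwheel '0,-0.02,0,0,0,0;0,-0.02,0,0,0,0;0,0,0,0,0,0' >/dev/null; python3 g.py .07 -.09 .074; python3 -m handwheel '0,0.2,0,0,0,0;0,0.6,0,0,0,0;0,0.4,-0.6,0,0,0;0,0,-1,0,0,0;0,0,-1,0,0,0' >/dev/null;python3 -m handwheel '0,0,-1,0,0,0;-1,0,0,0,0,0;-1,0,0,0,0,0;-1,0,0,0,0,0;-1,0,0,0,0,0' >/dev/null;python3 -m handwheel '-1,0,0,0,0,0;-1,0,0,0,0,0;0,0,0,0,0,0;0,0,0,0,0,0;0,0,0,0,0,0'; python3 - <<'E'
from h import *
crop("scene","s4",165,150,200,120,4)
E
```

```text
jig [ 0.0679 -0.0866  0.0751] yaw 76.46920572924806 go [0.0021 0.0034 0.0011] F [11.9 -1.1 -6.9] t 11.45 0.000781153243424962
time_s: 12.95
eef_pos: [0.5875, -0.2923, 0.2545]
ee_rot: [[0.233, 0.972, -0.001], [0.972, -0.233, 0.001], [0.001, -0.001, -1.0]]
ft_force: [-0.6, 0.2, 0.4]
finger_gap: 0.0001
grip_force: 0.0
```

View pics/s4.png

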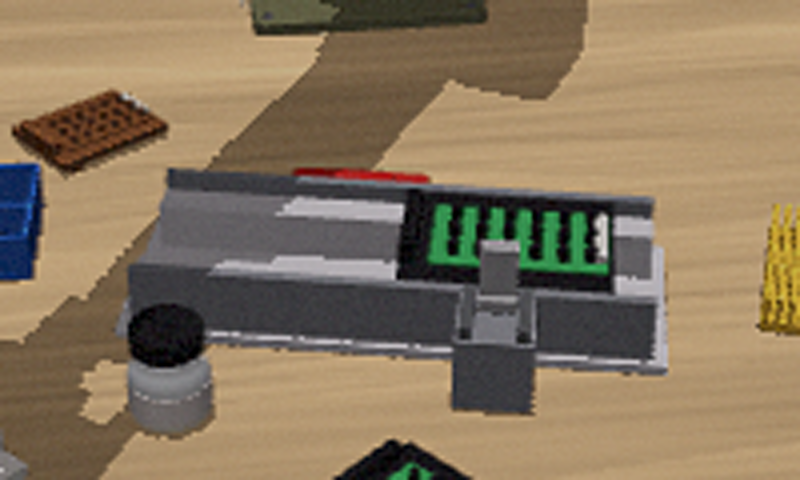

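The tab has moved in (top now at crop (500,240), was (498,260)), the carrier lies flat, and the bystanders are unmoved.

```bash
python3 -c "
from plant import *
print(hand_in())"
```

```text
the job is handed in; nothing more can be done
None
```

I pushed the carrier into its notches, where it lies flat, pushed the keeper in to its stop, drew the hand clear, left the bystanders where they were, and handed the job in at about 13 s; the hand-in gave no verdict.

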